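# Close a two-part plaster handle mould on its natches and hold it shut

### The job

Close the plaster handle mould for casting: lift the wooden rib off the open lower half and lay it flat on the bench clear of the mould, then pick up the upper half, bring it over the lower half with the pouring gates at the same end, and slide it about gently, without letting it fall, until it drops over the two brass locating pins hidden beneath it and the joint closes all round. Press the upper half down and finish like that, still holding the mould pressed shut so that it can be strapped; leave the bowl, water dropper, test tile and rubber band where they are.

Things in the scene. Friction and masses are not known exactly. Their poses are not given: they have to be found in the camera images.
- lower_half: loose lower half of a white plaster mould, block 120 x 60 x 38 mm (x, y, z), 0.5 kg, flat on the bench, joint face up; origin at the centre of its underside. The half-round pouring gate (20 mm wide, centred at y = -7 mm) opens at its -x end; the corner at -x, -y is cut off by 10 mm. Two brass pins stand up from the joint face
- lower_pin_a (a point): centre of the foot of one brass locating pin (natch), on the lower half's joint face at x = -42, y = +18 mm. Round, 12 mm in diameter, domed top, 10 mm proud of the face
- lower_pin_b (a point): the same for the other, equal pin, at x = +46, y = -12 mm of the lower half
- upper_half: loose upper half of the mould, white plaster block 120 x 60 x 38 mm, 0.45 kg (+-15 %), on the bench joint face down; origin at the centre of its underside (joint face). Gate at its -x end, cut corner at -x, -y. Take it across its 60 mm width (y). It closes one way round only: its axes then equal the lower half's, its origin is 38 mm above the other; off the pins it rides 10 mm higher
- upper_socket_a (a point): mouth centre of the socket for pin a in the upper half's underside, at x = -42, y = +18 mm of the upper half. Round, 14.2 mm in diameter, 14 mm deep
- upper_socket_b (a point): the same for pin b, at x = +46, y = -12 mm of the upper half
- lower_joint (a point): middle of the lower half's joint face (38 mm above its origin). The halves count as pressed shut when they bear on each other with over 7 N; 5 to 15 N of push on top of the weight (4.5 N) is right
- lower_gate_end (a point): point on the lower half's joint face at the middle of its gate end (x = -60, y = 0 mm)
- lower_tail_end (a point): point on the lower half's joint face at the middle of its other end (x = +60, y = 0 mm)
- upper_gate_end (a point): the same point of the upper half's joint face (x = -60, y = 0, z = 0 mm of the upper half)
- upper_tail_end (a point): the same point of the upper half's joint face (x = +60, y = 0, z = 0 mm of the upper half)
- wood_rib: flat wooden kidney-shaped potter's rib, 43 mm wide (x), 110 mm long (y), 7 mm thick, 22 g, lying across the lower half between the two pins, both ends overhanging by about 25 mm; origin at the centre of its underside. The bench behind the moulds, round x = 0.675, y = 0.06 m, is free to lay it down, long way along y
- rice_bowl: bystander: plain unfired rice bowl, 120 mm across, 59 mm high, loose; origin under its centre
- water_dropper: bystander: small round celadon water dropper, 46 mm across, 38 mm high, loose; origin under its centre
- test_tile: bystander: grey glaze test tile, 62 x 45 x 7 mm, flat on the bench, loose; origin under its centre
- mould_band: bystander: black rubber mould band, a ring 84 mm across, 10 mm high, lying on the bench, loose; origin under its centre

How it is judged (in metres and radians):
On the way, in this order (a step that is already met when the one before it is completed fails the run):
1. the rib is lifted off the lower half in the gripper (z of wood_rib in the frame of lower_joint above 0.012 m and contact force between the fingers and wood_rib above 0.5 N), for 0.1 s.
2. the rib lies flat on the bench, let go, clear of the lower half (height (world z) of wood_rib below 0.006 m and angle between wood_rib's own z axis and vertical below 0.1 rad and horizontal distance between wood_rib and lower_half above 0.09 m and contact force between the fingers and wood_rib below 0.1 N), for 0.2 s.
3. the upper half is carried in the gripper above the level of the pins (height (world z) of upper_half above 0.045 m and contact force between the fingers and upper_half above 0.5 N and contact force between upper_half and lower_half below 0.1 N), for 0.1 s.
At the end, for the whole second after the job is handed in: Held for 1 s: joint gap under 3 mm and both ends of the halves within 4 mm (gates together), both level to 0.05 rad, lower half flat on the bench; fingers on the upper half, the halves pressed together with over 7 N (weight alone 4.5 N); rib flat on the bench, over 90 mm from the lower half (z of upper_half in the frame of lower_joint below 0.003 m and horizontal distance between upper_gate_end and lower_gate_end below 0.004 m and horizontal distance between upper_tail_end and lower_tail_end below 0.004 m and angle between each of upper_half, lower_half's own z axis and vertical below 0.05 rad and height (world z) of lower_half below 0.004 m and contact force between upper_half and lower_half above 7 N and contact force between the fingers and upper_half above 2 N and linear speed of upper_half below 0.02 m/s and height (world z) of wood_rib below 0.006 m and angle between wood_rib's own z axis and vertical below 0.1 rad and horizontal distance between wood_rib and lower_half above 0.09 m); the arm keeps its last pose, push and grip.
It fails at once if the upper half is let fall on to the lower half or its pins (faster than 0.6 m/s within 20 mm of the joint face, a fall of about 2 cm) (linear speed of upper_half above 0.6 m/s and z of upper_half in the frame of lower_joint between -0.005 and 0.02 m and horizontal distance between upper_half and lower_half below 0.06 m).
It fails at once if the rice bowl is shifted by more than 20 mm (distance of rice_bowl from where it was at the start of the episode above 0.02 m).
It fails at once if the water dropper is shifted by more than 20 mm (distance of water_dropper from where it was at the start of the episode above 0.02 m).
It fails at once if the test tile is shifted by more than 20 mm (distance of test_tile from where it was at the start of the episode above 0.02 m).
It fails at once if the rubber band is shifted by more than 20 mm (distance of mould_band from where it was at the start of the episode above 0.02 m).
It also fails if it takes over 54 s, if anything falls off the work surface, if the arm or the gripper's body presses on something with over 40 N, if the wrist force passes 120 N, or if a joint passes its speed limit or range.

### The arm

A 6-joint arm with a two-finger parallel gripper is mounted at the origin on a cart in front of the work surface, level with it; the furniture and walls round the work are solid. World frame = base frame: x ahead of the robot, y to its left, z up, the work surface at z = 0. Lengths are in mm, angles in rad, forces in N, time in s.
With the tool pointing down it reaches from about 275 to 1000 mm from the base axis. Payload 8.4 kg.
Tool frame: the origin (TCP) lies at the very end of the fingers, on their centre line; the grasp point (between the pads) lies 19 mm behind it; z points along the fingers, x is the direction in which the jaws open and shut, and the axes are right-handed (so a half turn about z gives the same grasp; the last joint's range is limited). The gripper opens to 85 mm and grips with 20 to 120 N. Pads are 22 mm wide; open, the fingers measure 114 mm over their backs; the gripper's body (76 mm by 85 mm) begins 54 mm behind the grasp point. The pads swing forward as they close: fully open they stand 13 mm farther back than shut.
Start: joints at [-1.184, 0.353, 1.633, -0, 1.155, -0.002], TCP at [236.923, -578.356, 231.281] pointing down, gripper open.
Joint ranges: [-2.63, 2.63], [-0.92, 2.1], [0.06, 2.66], [-1.3, 4.44], [0, 2.69], [-3.02, 3.02]. Speed limits (rad/s): [2.22, 2.22, 2.79, 3.14, 3.14, 3.14].

### API

Orientations are given as [roll, pitch, yaw] about the fixed x, y, z axes, in that order (R = Rz(yaw) Ry(pitch) Rx(roll)).
In Python, from rig import r gives the robot as it stands.
- The arm moves only by the tool arm_command, never from a script. Its argument "targets" is a list of rows, each a list of 6 numbers: the shift along the tool's x, y, z in m, then the turn, a rotation vector about the tool's x, y, z in rad. A call has 1 to 20 rows; each row shifts and turns the commanded pose from where the row before left it, along the tool's axes as they then stand; what a row does not reach is not made up. A row lasts 1/12 s, in which the tool goes at most 41.7 mm and 7.16 degrees, less where a joint would pass 70% of its speed; a pose out of reach is approached as far as the arm can. A call is refused whole if a number of a shift passes 0.0417 or a number of a turn 0.125, either way. A call with a gripper value outside its range is refused whole. "fingers" is the finger opening in m, from 0 to 0.0854, set as the call begins (left out, the last holds). The fingers move at their own pace and stop on an object; "squeeze" is the grip in N (left out, the last holds). Time passes only in rows, so rows that do not move let the fingers close. It gives the time, the measured TCP pose, the force and the opening at its end, in the units of the state.
- r.sense(): the state, without advancing time (a new reading comes with each control period).
- r.grab_frame(name): name is "side" or "top" or "wrist"; returns a dict with "image" (400x640x3 uint8, blue, green, red), "fx", "fy", "cx", "cy" (pixels), "xyz" and "orientation" of the camera in the world. Camera axes: x right, y down, z forward; pixel columns grow to the right and rows downward; lengths in mm; the calibration is good to about 2 mm. A picture is of the moment at which its call begins. There is no depth.
- r.sign_off(): hands the job in, once; it reports no verdict.
The state is a dict: "clock": time; "qpos": joint angles; "qvel": joint speeds; "joint_efforts": joint torques, N m; "eef_pos": TCP position; "tcp_rot": TCP orientation; "contact_force": force on the tool from outside, world axes, zero at the start; "wrist_torque": the same for the moment, N m; "opening": opening from 0.0 (shut) to 1.0 (fully open).
Only numpy, scipy, OpenCV 4.12 (cv2) and the standard library are available. Lean on these libraries where they do the work, as an engineer would, in place of code of your own. Each camera call takes 0.05 s, during which the arm holds its last target.

## Working session

There is one attempt and no reset: what is moved stays moved. The work goes in short steps, Python scripts to look and compute and a tool call to move; the robot and the scene stay as the last step left them, time stands still between calls to the robot, and variables do not carry over. Pictures are saved under pics/ and viewed, and the job is handed in when it is done.

Besides the shell and the picture viewer there is one more tool, called after "Request:" as name([rows], argument=value, ...), one row to a line, values as JSON. arm_command: Moves the arm, as the interface text tells. Its arguments: {"type":"object","properties":{"targets":{"type":"array"},"fingers":{"type":"number"},"squeeze":{"type":"number"}},"required":["targets"]}

```bash
ls; mkdir -p pics
python3 - <<'E'
from rig import r
import cv2
print(r.sense())
for n in ["side","top","wrist"]:
    f=r.grab_frame(n); cv2.imwrite(f"pics/{n}0.png",f["image"]); f.pop("image"); print(n,f)
E
```

```text
pics
{'clock': 0.0, 'qpos': array([-1.18440291e+00,  3.53679328e-01,  1.63411924e+00,  4.00776779e-05,
        1.15521435e+00, -2.43279059e-03]), 'qvel': array([-0.00079753,  0.00043996, -0.00014861,  0.00094946,  0.00031344,
       -0.00037083]), 'joint_efforts': array([ 2.10607104e-03, -6.05226374e+01, -3.42069268e+01,  1.55450116e-04,
        9.05500841e-03,  1.50751953e-05]), 'eef_pos': array([ 236.75303508, -577.91047133,  230.54858855]), 'tcp_rot': array([-3.14155256e+00,  1.42016784e-03, -1.18198630e+00]), 'contact_force': array([ 0.52934714,  0.19742065, -0.10372612]), 'wrist_torque': array([0.0175968 , 0.01583733, 0.028491  ]), 'opening': 1.0023317216395846}
side {'fx': 464.17904612417146, 'fy': 464.17904612417146, 'cx': 320.21309939514236, 'cy': 199.23758709885928, 'xyz': array([167.5743429 , 851.67550314, 661.12518189]), 'orientation': array([-2.15796198e+00, -1.15775470e-04, -2.72508202e+00])}
top {'fx': 489.9979252766088, 'fy': 489.9979252766088, 'cx': 322.85805592820725, 'cy': 200.56380809911963, 'xyz': array([ 396.66840342,   61.84887755, 1072.85961321]), 'orientation': array([-2.98380908, -0.01932276, -1.59604613])}
wrist {'fx': 290.0105636649227, 'fy': 290.0105636649227, 'cx': 318.767384334546, 'cy': 198.1398274745198, 'xyz': array([ 314.62627301, -545.98503072,  372.92239569]), 'orientation': array([ 2.80732894e+00,  1.81519450e-03, -1.18225192e+00])}
```

View pics/side0.png

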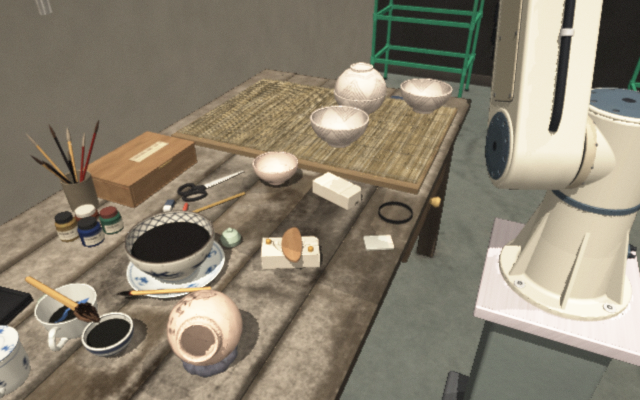

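View pics/top0.png

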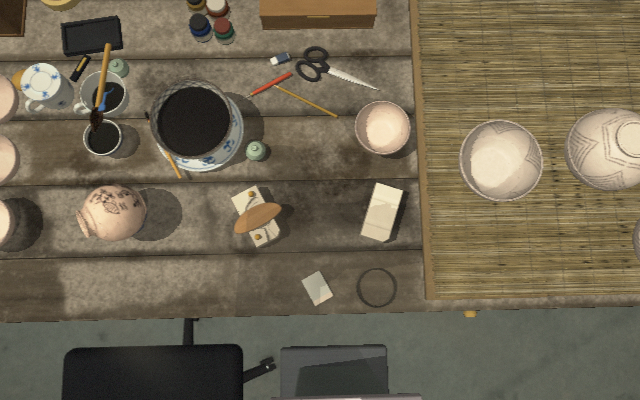

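Run:
```python
import cv2
im=cv2.imread("pics/top0.png"); c=im[60:290,130:480]; cv2.imwrite("pics/topc.png",cv2.resize(c,None,fx=2.2,fy=2.2,interpolation=cv2.INTER_CUBIC))
```

```text
(no output)
```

View pics/topc.png

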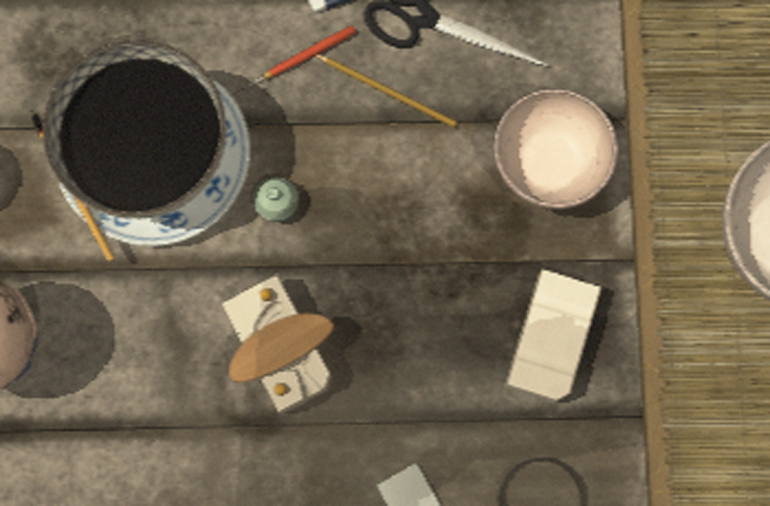

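```bash
cat > h.py <<'E'
import numpy as np, cv2
from scipy.spatial.transform import Rotation as R
def cam(f):
    Rm=R.from_euler('xyz',f['orientation']).as_matrix(); return Rm,np.array(f['xyz'])
def proj(f,P):
    Rm,t=cam(f); p=(np.atleast_2d(P)-t)@Rm
    return np.c_[f['fx']*p[:,0]/p[:,2]+f['cx'],f['fy']*p[:,1]/p[:,2]+f['cy']]
def back(f,uv,z):
    Rm,t=cam(f); uv=np.atleast_2d(uv)
    d=np.c_[(uv[:,0]-f['cx'])/f['fx'],(uv[:,1]-f['cy'])/f['fy'],np.ones(len(uv))]@Rm.T
    return t+d*((z-t[2])/d[:,2])[:,None]
def obj(P,x,y,yaw,z=0):
    c,s=np.cos(yaw),np.sin(yaw); P=np.atleast_2d(P)
    return np.c_[x+c*P[:,0]-s*P[:,1],y+s*P[:,0]+c*P[:,1],z+P[:,2]]
E
python3 - <<'E'
import cv2
im=cv2.imread("pics/top0.png")
a=cv2.resize(im[175:255,220:290],None,fx=6,fy=6,interpolation=cv2.INTER_CUBIC)
b=cv2.resize(im[175:255,350:415],None,fx=6,fy=6,interpolation=cv2.INTER_CUBIC)
cv2.imwrite("pics/z0.png",cv2.hconcat([a,b]))
im=cv2.imread("pics/side0.png")
a=cv2.resize(im[220:280,250:330],None,fx=5,fy=5,interpolation=cv2.INTER_CUBIC)
b=cv2.resize(im[160:220,300:380],None,fx=5,fy=5,interpolation=cv2.INTER_CUBIC)
cv2.imwrite("pics/z1.png",cv2.hconcat([a,b]))
E
```

```text
(no output)
```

View pics/z0.png

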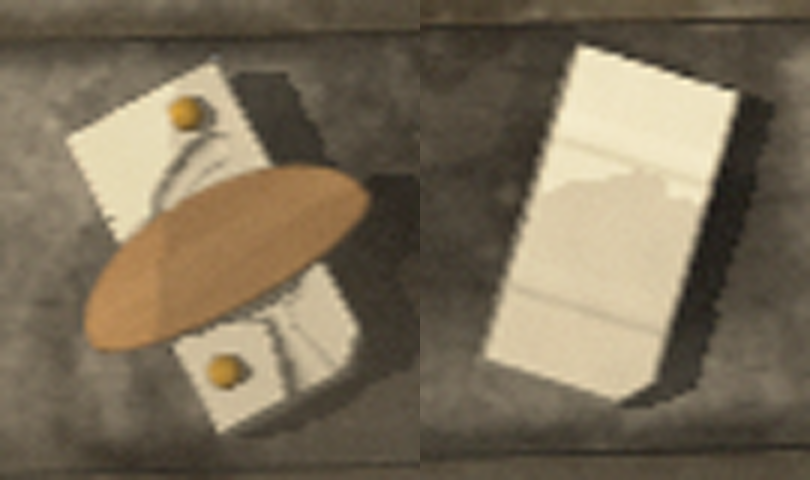

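View pics/z1.png

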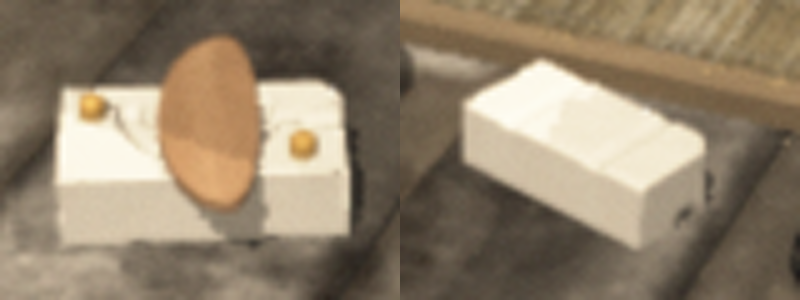

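```bash
cat > fit.py <<'E'
from h import *
from scipy.optimize import least_squares
f=dict(fx=489.9979,fy=489.9979,cx=322.858,cy=200.5638,xyz=[396.66840342,61.84887755,1072.85961321],orientation=[-2.98380908,-0.01932276,-1.59604613])
s=dict(fx=464.179,fy=464.179,cx=320.213,cy=199.2376,xyz=[167.5743429,851.67550314,661.12518189],orientation=[-2.15796198,-1.15775470e-04,-2.72508202])
def Z(u,v,ou,ov,k): return [(u+.5)/k-.5+ou,(v+.5)/k-.5+ov]
def fit(obs,x0):
    def res(p): return np.concatenate([(proj(c,obj(P,*p))-uv).ravel() for c,P,uv in obs])
    r=least_squares(res,x0); return r.x,r.fun.reshape(-1,2).round(1).tolist()
t=lambda u,v:Z(u,v,220,175,6); t2=lambda u,v:Z(u-420,v,350,175,6)
sd=lambda u,v:Z(u,v,250,220,5); sd2=lambda u,v:Z(u-400,v,300,160,5)
L=[(f,[60,30,38],t(66,138)),(f,[60,-30,38],t(212,60)),(f,[-60,30,38],t(222,433)),(f,[-42,18,44],t(225,371)),(f,[46,-12,44],t(186,112))]
Ls=[(s,[60,30,38],sd(56,182)),(s,[-60,30,38],sd(350,178)),(s,[60,30,0],sd(62,244)),(s,[-60,30,0],sd(348,236)),(s,[60,-30,38],sd(62,87)),(s,[-42,18,44],sd(303,143)),(s,[46,-12,44],sd(92,106))]
U=[(f,[60,30,38],t2(578,45)),(f,[60,-30,38],t2(738,92)),(f,[-60,30,38],t2(484,358))]
Us=[(s,[60,30,38],sd2(464,103)),(s,[-60,30,38],sd2(640,193)),(s,[60,30,0],sd2(466,162)),(s,[-60,30,0],sd2(640,248)),(s,[60,-30,38],sd2(541,59))]
if __name__=="__main__":
    for o in (L,Ls,L+Ls): print('L',*fit(o,[420,200,.4]))
    for o in (U,Us,U+Us): print('U',*fit(o,[420,-50,-.3]))
    # rib ends: zoom top
    print(back(f,[t(88,340),t(368,195),t(228,265)],45)[:,:2])
    print(back(f,[[257,150],[382,128],[317,288],[377,288],[285,215],[302,280],[327,303]],5)[:,:2].round())
E
python3 fit.py
```

```text
L [5.32326375e+02 1.80708158e+02 4.80156265e-01] [[-0.3, -0.0], [0.3, -0.3], [-0.1, 0.2], [0.2, 0.0], [-0.1, 0.1]]
L [5.33248438e+02 1.81752124e+02 4.60319525e-01] [[-0.2, -0.4], [-0.5, -1.3], [-0.1, 1.0], [-0.0, 1.0], [0.4, 0.4], [0.0, -0.0], [0.3, -0.6]]
L [5.32948676e+02 1.81298960e+02 4.70743245e-01] [[-0.4, -0.6], [0.3, -0.6], [-0.6, -0.1], [-0.3, -0.3], [-0.2, -0.2], [0.2, -0.3], [-0.1, -1.6], [0.3, 1.2], [0.3, 0.7], [0.5, 0.5], [0.3, -0.3], [0.5, -0.5]]
U [ 5.33061223e+02 -8.70397900e+01 -3.27308449e-01] [[0.1, -0.4], [0.1, -0.0], [-0.2, 0.4]]
U [ 5.34837884e+02 -8.76924429e+01 -3.33923242e-01] [[-0.0, -0.3], [0.3, -0.9], [-0.3, 0.3], [-0.2, 0.9], [0.2, -0.1]]
U [ 5.33890842e+02 -8.70122010e+01 -3.31550036e-01] [[0.2, -0.8], [0.2, -0.3], [-0.3, -0.1], [0.2, -0.1], [0.6, -0.7], [-0.1, 0.5], [0.1, 1.1], [0.3, 0.1]]
[[498.69184204 225.23280847]
 [547.68542722 126.97614885]
 [523.95428027 176.33710891]]
[[ 684.  181.]
 [ 729. -101.]
 [ 376.   54.]
 [ 373.  -75.]
 [ 536.  121.]
 [ 394.   86.]
 [ 344.   34.]]
```

```bash
cat > go.py <<'E'
from h import *
from rig import r
def go(x,y,z,yaw=None,show=True):
    s=r.sense(); M=R.from_euler('xyz',s['tcp_rot']).as_matrix()
    d=(np.array([x,y,z])-s['eef_pos'])@M/1000
    print('t',round(s['clock'],2),'pos',s['eef_pos'].round(1),'rot',s['tcp_rot'].round(4),'F',s['contact_force'].round(1),'op',round(s['opening'],3))
    print('shift tool m',d.round(4),'rows>=',np.abs(d).max()/.0417)
    if yaw is not None:
        rv=R.from_matrix(M.T@(R.from_euler('xyz',[np.pi,0,yaw]).as_matrix())).as_rotvec(); print('turn',rv.round(4),np.abs(rv).max()/.125)
E
python3 -c "
from go import *
go(527,178,200,.46)"
```

```text
t 0.15 pos [ 236.8 -578.   230.7] rot [-3.1416e+00  1.1000e-03 -1.1820e+00] F [-0.  -0.2 -0.7] op 1.001
shift tool m [-0.5896 -0.5551  0.0314] rows>= 14.138205061810126
turn [-9.000e-04  8.000e-04 -1.642e+00] 13.136169732420642
```

Request:
arm_command([
  [-0.0285,-0.0268,0.001,0,0,0],
  [-0.0285,-0.0268,0.001,0,0,0],
  [-0.0285,-0.0268,0.001,0,0,0],
  [-0.0285,-0.0268,0.001,0,0,0],
  [-0.0285,-0.0268,0.001,0,0,0],
  [-0.0285,-0.0268,0.001,0,0,0],
  [-0.0285,-0.0268,0.001,0,0,0],
  [-0.0285,-0.0268,0.001,0,0,0],
  [-0.0285,-0.0268,0.001,0,0,0],
  [-0.0285,-0.0268,0.001,0,0,0],
  [-0.0285,-0.0268,0.001,0,0,0],
  [-0.0285,-0.0268,0.001,0,0,0],
  [-0.0285,-0.0268,0.001,0,0,0],
  [-0.0285,-0.0268,0.001,0,0,0],
  [-0.0285,-0.0268,0.001,0,0,0],
  [-0.0285,-0.0268,0.001,0,0,0],
  [-0.0285,-0.0268,0.001,0,0,0],
  [-0.0285,-0.0268,0.001,0,0,0],
  [-0.0285,-0.0268,0.001,0,0,0],
  [-0.0285,-0.0268,0.001,0,0,0],
], fingers=0.056)

```text
clock: 1.82
eef_pos: [517.0, 154.4, 211.1]
tcp_rot: [3.141, -0.0, -1.182]
contact_force: [0.6, -0.6, -0.0]
opening: 0.655
```

Request:
arm_command([
  [0,0,0,0,0,-0.12],
  [0,0,0,0,0,-0.12],
  [0,0,0,0,0,-0.12],
  [0,0,0,0,0,-0.12],
  [0,0,0,0,0,-0.12],
  [0,0,0,0,0,-0.12],
  [0,0,0,0,0,-0.12],
  [0,0,0,0,0,-0.12],
  [0,0,0,0,0,-0.12],
  [0,0,0,0,0,-0.12],
  [0,0,0,0,0,-0.12],
  [0,0,0,0,0,-0.12],
  [0,0,0,0,0,-0.12],
  [0,0,0,0,0,-0.08],
  [0,0,0,0,0,0],
])

```text
clock: 3.07
eef_pos: [516.7, 152.2, 211.1]
tcp_rot: [-3.141, 0.0, 0.462]
contact_force: [-0.5, 0.0, 0.5]
opening: 0.655
```

```bash
python3 -c "
from go import *
go(527,178,200,.46)
f=r.grab_frame('wrist'); cv2.imwrite('pics/w1.png',f.pop('image')); print(f); import pickle; pickle.dump(f,open('w1.pkl','wb'))"
```

```text
t 3.07 pos [516.7 152.2 211.1] rot [-3.1415e+00  4.0000e-04  4.6160e-01] F [-0.5  0.   0.5] op 0.655
shift tool m [ 0.0207 -0.0185  0.0111] rows>= 0.49691518466480544
turn [-0.0001  0.0004  0.0016] 0.012537146676463787
{'fx': 290.0105636649227, 'fy': 290.0105636649227, 'cx': 318.767384334546, 'cy': 198.1398274745198, 'xyz': array([478.43779166, 228.11383852, 353.38657379]), 'orientation': array([2.80802159e+00, 4.36587118e-04, 4.61355033e-01])}
```

View pics/w1.png

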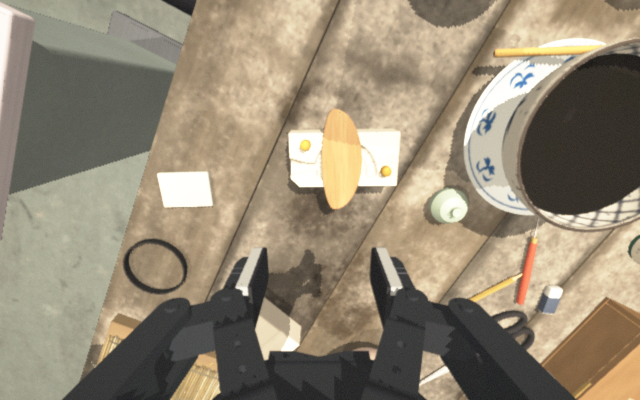

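```bash
python3 -c "
import cv2
im=cv2.imread('pics/w1.png')
cv2.imwrite('pics/z2.png',cv2.resize(im[100:215,280:410],None,fx=5,fy=5,interpolation=cv2.INTER_CUBIC))"
```

```text
(no output)
```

View pics/z2.png

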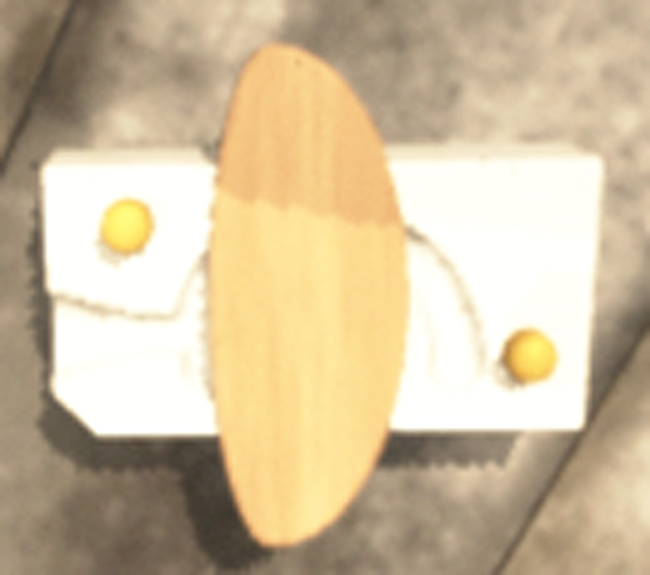

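```bash
python3 -c "
from fit import *
import pickle
w=pickle.load(open('w1.pkl','rb')); q=lambda u,v:Z(u,v,280,100,5)
B=[(w,[60,30,38],q(603,157)),(w,[60,-30,38],q(584,430)),(w,[-60,30,38],q(42,168)),(w,[-42,18,44],q(127,225)),(w,[46,-12,44],q(529,355))]
p,e=fit(B,[530,180,.47]);print(p,e); print(fit(L+Ls+B,p))
p=[532.7,181,.473]
W=back(w,[q(211,295),q(408,295),q(275,43),q(275,547)],45)
print(W.round(1)); print('blockframe',[ (R.from_euler('z',-p[2]).apply([a-p[0],b-p[1],0])[:2]).round(1) for a,b,_ in W])
"
```

```text
[5.31570348e+02 1.82358731e+02 4.77044933e-01] [[0.1, 0.1], [-0.1, -0.5], [-0.2, -0.3], [-0.3, 0.2], [0.6, 0.5]]
(array([5.32053211e+02, 1.82075982e+02, 4.74768843e-01]), [[-0.9, -0.0], [-0.2, -0.2], [-0.9, 0.3], [-0.6, 0.2], [-0.7, 0.3], [0.5, 0.1], [0.2, -1.3], [0.5, 1.6], [0.6, 0.9], [0.6, 0.8], [0.6, 0.0], [0.6, -0.1], [0.4, 0.7], [0.0, 0.0], [0.1, 0.0], [0.0, 0.5], [0.8, 1.0]])
[[508.8 174.1  45. ]
 [546.7 192.9  45. ]
 [497.2 226.1  45. ]
 [547.9 128.7  45. ]]
blockframe [array([-24.4,   4.7]), array([17.9,  4.2]), array([-11. ,  56.3]), array([-10.3, -53.5])]
```

```bash
python3 -c "
from go import *
go(530.8,177.6,41,.475)"
```

```text
t 3.12 pos [516.7 152.3 211.1] rot [-3.1415e+00  3.0000e-04  4.5650e-01] F [ 0.3  0.8 -0.2] op 0.657
shift tool m [ 0.0239 -0.0165  0.1701] rows>= 4.079328707525185
turn [-0.0001  0.0003 -0.0185] 0.14836820031343728
```

Request:
arm_command([
  [0.012,-0.008,0,0,0,-0.017],
  [0.012,-0.008,0.01,0,0,0],
  [0,0,0.03,0,0,0],
  [0,0,0.035,0,0,0],
  [0,0,0.035,0,0,0],
  [0,0,0.03,0,0,0],
  [0,0,0.015,0,0,0],
  [0,0,0,0,0,0],
], fingers=0.052, squeeze=20)

```text
clock: 3.78
eef_pos: [528.9, 177.2, 52.6]
tcp_rot: [-3.141, 0.006, 0.473]
contact_force: [-1.3, 0.2, 1.0]
opening: 0.613
```

```bash
python3 -c "
from go import *
go(530.8,177.6,41,.475)
f=r.grab_frame('wrist'); cv2.imwrite('pics/w2.png',f.pop('image')); print(f)
f=r.grab_frame('side'); cv2.imwrite('pics/s2.png',cv2.resize(f['image'][160:300,200:370],None,fx=4,fy=4))"
```

```text
t 3.78 pos [528.9 177.2  52.6] rot [-3.1405  0.006   0.4732] F [-1.3  0.2  1. ] op 0.613
shift tool m [0.002  0.0005 0.0116] rows>= 0.27756677813691255
turn [-0.0011  0.006  -0.0018] 0.047856758998993824
{'fx': 290.0105636649227, 'fy': 290.0105636649227, 'cx': 318.767384334546, 'cy': 198.1398274745198, 'xyz': array([490.55507025, 252.8668532 , 194.97004118]), 'orientation': array([2.80898057, 0.0059522 , 0.47300138])}
```

View pics/w2.png

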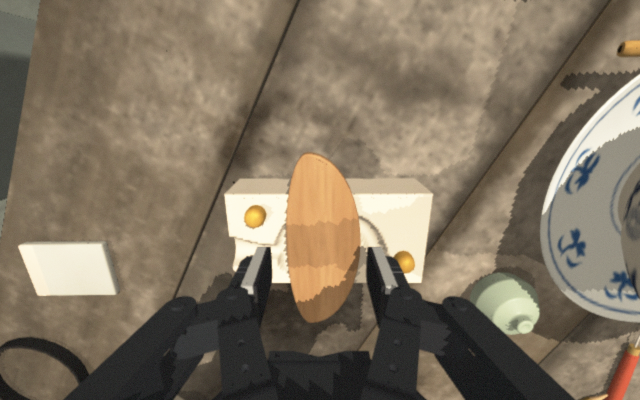

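View pics/s2.png

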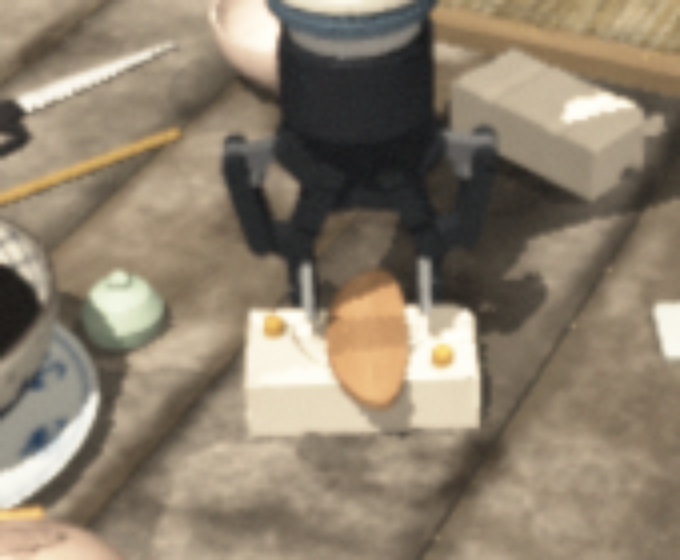

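Request:
arm_command([
  [0.001,0,0.005,0,0,0],
  [0,0,0.005,0,0,0],
  [0,0,0.002,0,0,0],
  [0,0,0,0,0,0],
  [0,0,0,0,0,0],
])

```text
clock: 4.3
eef_pos: [532.2, 177.9, 44.7]
tcp_rot: [3.142, -0.001, 0.475]
contact_force: [-0.8, 0.4, -0.2]
opening: 0.605
```

```bash
python3 -c "
from go import *
go(530.8,177.6,41,.475)
f=r.grab_frame('wrist'); cv2.imwrite('pics/w3.png',cv2.resize(f['image'][160:340,210:450],None,fx=3,fy=3))
f=r.grab_frame('side'); cv2.imwrite('pics/s3.png',cv2.resize(f['image'][200:280,240:340],None,fx=7,fy=7))"
```

```text
t 4.3 pos [532.2 177.9  44.7] rot [ 3.1415e+00 -6.0000e-04  4.7480e-01] F [-0.8  0.4 -0.2] op 0.605
shift tool m [-0.0014 -0.0004  0.0037] rows>= 0.08796167152715492
turn [ 0.0001 -0.0006 -0.0002] 0.004498883956124564
```

View pics/w3.png

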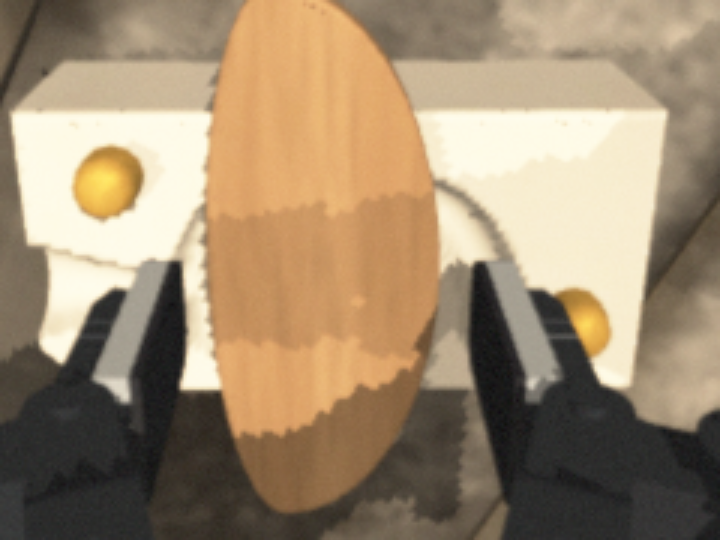

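View pics/s3.png

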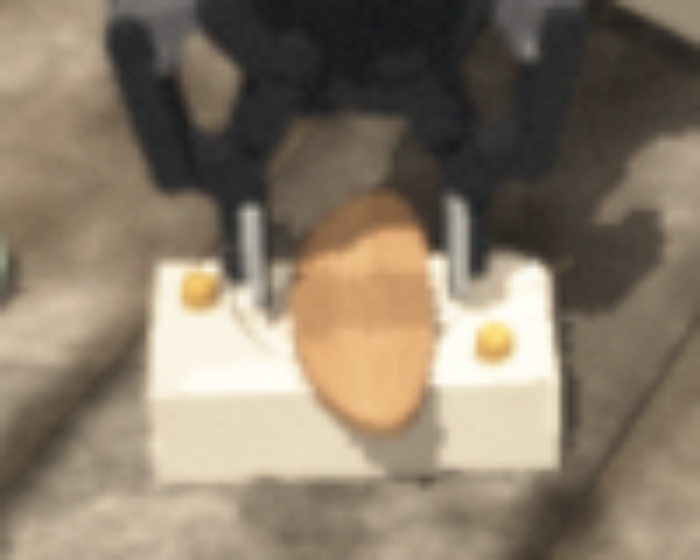

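Request:
arm_command([
  [-0.0012,0,0.004,0,0,0],
  [0,0,0.002,0,0,0],
  [0,0,0,0,0,0],
  [0,0,0,0,0,0],
])

```text
clock: 4.73
eef_pos: [530.7, 177.2, 38.0]
tcp_rot: [-3.142, 0.0, 0.475]
contact_force: [0.9, -1.2, 1.1]
opening: 0.603
```

```bash
python3 -c "
from go import *
go(530.8,177.6,39,.475)
f=r.grab_frame('wrist'); cv2.imwrite('pics/w4.png',cv2.resize(f['image'][160:340,210:450],None,fx=3,fy=3))
f=r.grab_frame('side'); cv2.imwrite('pics/s4.png',cv2.resize(f['image'][200:280,240:340],None,fx=7,fy=7))"
```

```text
t 4.73 pos [530.7 177.2  38. ] rot [-3.1415e+00  5.0000e-04  4.7490e-01] F [ 0.9 -1.2  1.1] op 0.603
shift tool m [ 0.0003 -0.0003 -0.001 ] rows>= 0.0228312500564258
turn [-0.0001  0.0005 -0.0001] 0.003927424228669056
```

View pics/w4.png

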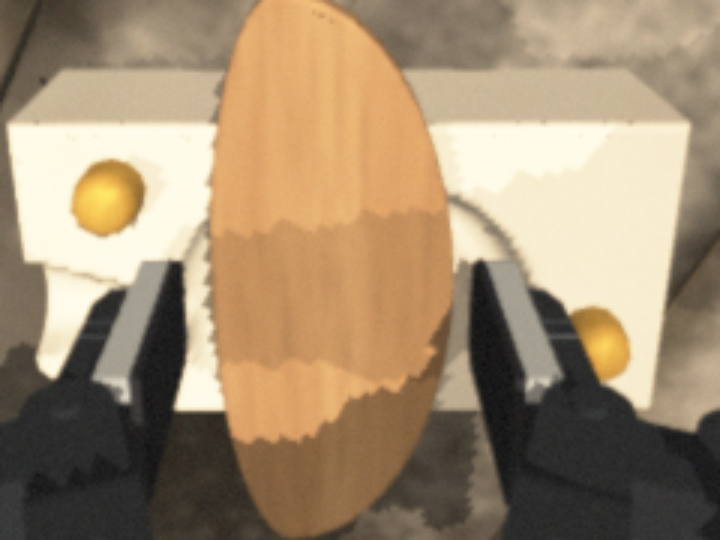

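View pics/s4.png

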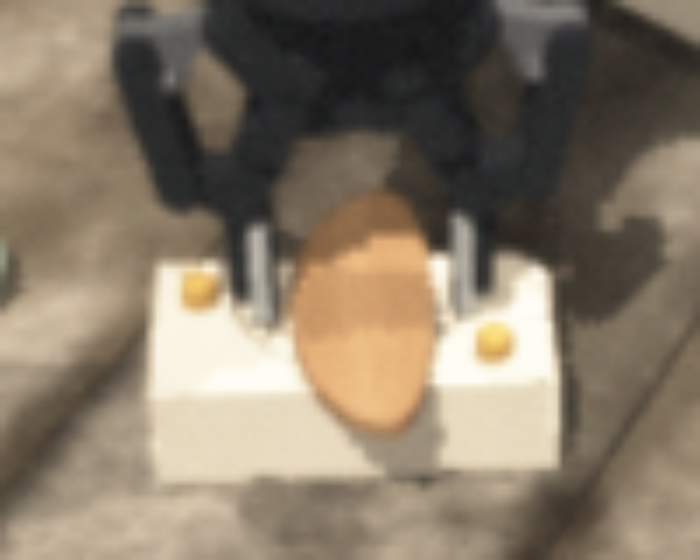

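Request:
arm_command([
  [0,0,0,0,0,0],
  [0,0,0,0,0,0],
  [0,0,0,0,0,0],
  [0,0,0,0,0,0],
  [0,0,0,0,0,0],
  [0,0,0,0,0,0],
], fingers=0.035)

```text
clock: 5.33
eef_pos: [531.0, 177.3, 38.5]
tcp_rot: [3.142, -0.0, 0.475]
contact_force: [-1.6, -1.7, 5.7]
opening: 0.484
```

```bash
python3 -c "
from go import *
go(530.8,177.6,39,.475)
f=r.grab_frame('wrist'); cv2.imwrite('pics/w5.png',cv2.resize(f['image'][160:340,210:450],None,fx=3,fy=3))
"
```

```text
t 5.33 pos [531.  177.3  38.5] rot [ 3.1415e+00 -3.0000e-04  4.7500e-01] F [-1.6 -1.7  5.7] op 0.484
shift tool m [-0.0001 -0.0004 -0.0005] rows>= 0.01086415911239446
turn [ 0.0001 -0.0003  0.    ] 0.0021073565998721592
```

View pics/w5.png

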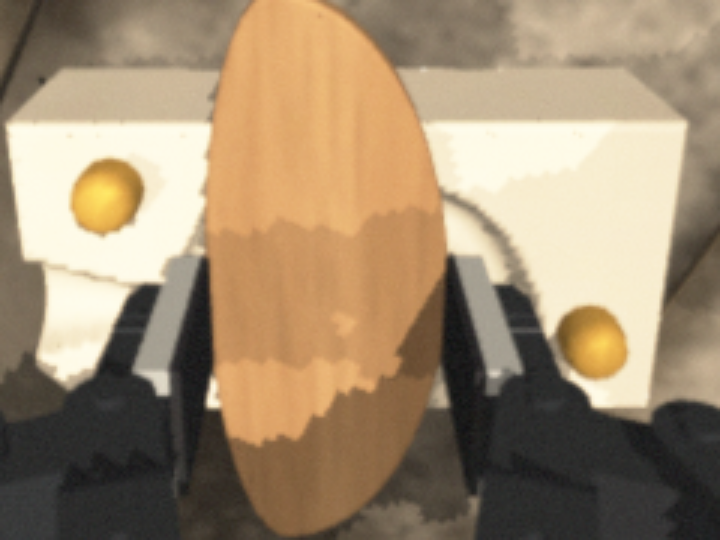

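Request:
arm_command([
  [0,0,-0.004,0,0,0],
  [0,0,-0.01,0,0,0],
  [0,0,-0.015,0,0,0],
  [0,0,-0.02,0,0,0],
  [0,0,-0.02,0,0,0],
  [0,0,0,0,0,0],
  [0,0,0,0,0,0],
])

```text
clock: 5.97
eef_pos: [531.8, 177.6, 108.8]
tcp_rot: [3.141, -0.003, 0.475]
contact_force: [-0.2, -0.4, -0.5]
opening: 0.486
```

```bash
python3 -c "
from go import *
go(675,60,108,0.3)
f=r.grab_frame('wrist'); cv2.imwrite('pics/w6.png',f['image'])
f=r.grab_frame('side'); cv2.imwrite('pics/s6.png',cv2.resize(f['image'][160:300,200:370],None,fx=4,fy=4))"
```

```text
t 5.97 pos [531.8 177.6 108.8] rot [ 3.1412e+00 -2.9000e-03  4.7500e-01] F [-0.2 -0.4 -0.5] op 0.486
shift tool m [0.0735 0.1701 0.0011] rows>= 4.078319456558176
turn [ 0.0002 -0.0029  0.175 ] 1.3998120842438806
```

View pics/w6.png

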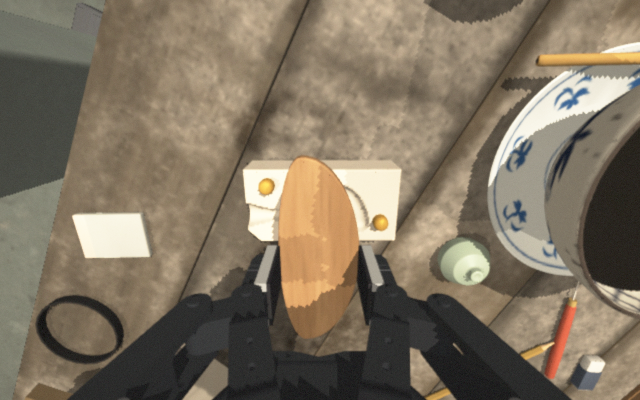

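View pics/s6.png

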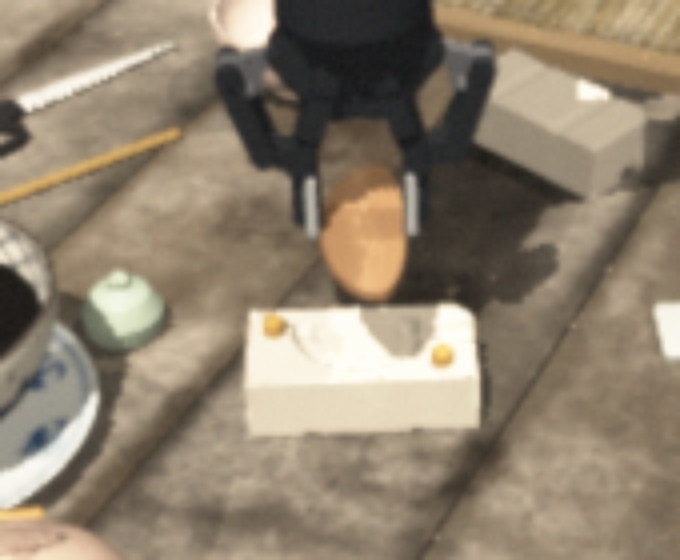

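Request:
arm_command([
  [0.008,0.02,0,0,0,0],
  [0.0123,0.0283,0,0,0,0],
  [0.0123,0.0283,0,0,0,0],
  [0.0123,0.0283,0,0,0,0],
  [0.0123,0.0283,0,0,0,0],
  [0.0103,0.024,0,0,0,0],
  [0.006,0.0129,0,0,0,0],
  [0,0,0,0,0,0.119],
  [0,0,0,0,0,0.119],
  [0,0,0,0,0,0.119],
  [0,0,0,0,0,0.119],
  [0,0,0.03,0,0,0],
  [0,0,0.03,0,0,0],
  [0,0,0.025,0,0,0],
  [0,0,0,0,0,0],
  [0,0,0,0,0,0],
  [0,0,0,0,0,0],
])

```text
clock: 7.48
eef_pos: [674.4, 59.9, 23.0]
tcp_rot: [-3.142, -0.0, -0.001]
contact_force: [-0.4, 0.7, -0.3]
opening: 0.483
```

```bash
python3 -c "
from go import *
go(675,60,2,0.0)
f=r.grab_frame('side'); cv2.imwrite('pics/s7.png',cv2.resize(f['image'][120:260,180:350],None,fx=4,fy=4))"
```

```text
t 7.48 pos [674.4  59.9  23. ] rot [-3.1415e+00 -4.0000e-04 -8.0000e-04] F [-0.4  0.7 -0.3] op 0.483
shift tool m [ 0.0006 -0.0001  0.021 ] rows>= 0.5044929158178726
turn [-0.0001 -0.0004 -0.0008] 0.00636671843115656
```

View pics/s7.png

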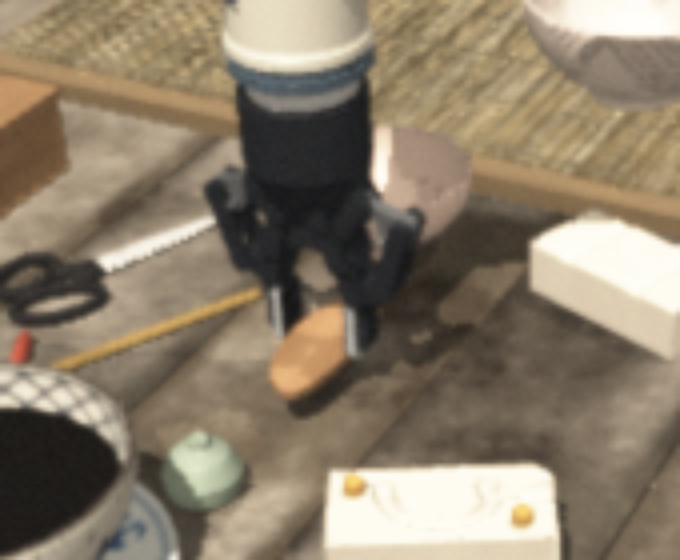

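Request:
arm_command([
  [0,0,0.01,0,0,0],
  [0,0,0.007,0,0,0],
  [0,0,0.0035,0,0,0],
  [0,0,0,0,0,0],
  [0,0,0,0,0,0],
])

```text
clock: 7.95
eef_pos: [673.9, 59.6, 1.5]
tcp_rot: [3.142, 0.001, -0.001]
contact_force: [-0.3, 0.8, 0.2]
opening: 0.488
```

Request:
arm_command([
  [0,0,0,0,0,0],
  [0,0,0,0,0,0],
  [0,0,0,0,0,0],
  [0,0,-0.002,0,0,0],
  [0,0,-0.008,0,0,0],
  [0,0,-0.03,0,0,0],
  [0,0,-0.04,0,0,0],
  [0,0,-0.04,0,0,0],
  [0,0,-0.03,0,0,0],
], fingers=0.06)

```text
clock: 8.7
eef_pos: [674.9, 59.7, 155.9]
tcp_rot: [-3.141, -0.003, -0.001]
contact_force: [0.9, -0.1, 0.7]
opening: 0.705
```

```bash
python3 -c "
from go import *
go(533.4,-87,120,1.242)
f=r.grab_frame('side'); cv2.imwrite('pics/s8.png',cv2.resize(f['image'][120:260,180:350],None,fx=4,fy=4))
f=r.grab_frame('wrist'); cv2.imwrite('pics/w8.png',f['image'])"
```

```text
t 8.7 pos [674.9  59.7 155.9] rot [-3.1413e+00 -2.9000e-03 -1.0000e-03] F [ 0.9 -0.1  0.7] op 0.705
shift tool m [-0.1415  0.1469  0.0354] rows>= 3.521984404809343
turn [ 0.0016 -0.0027 -1.243 ] 9.94363579839366
```

View pics/s8.png

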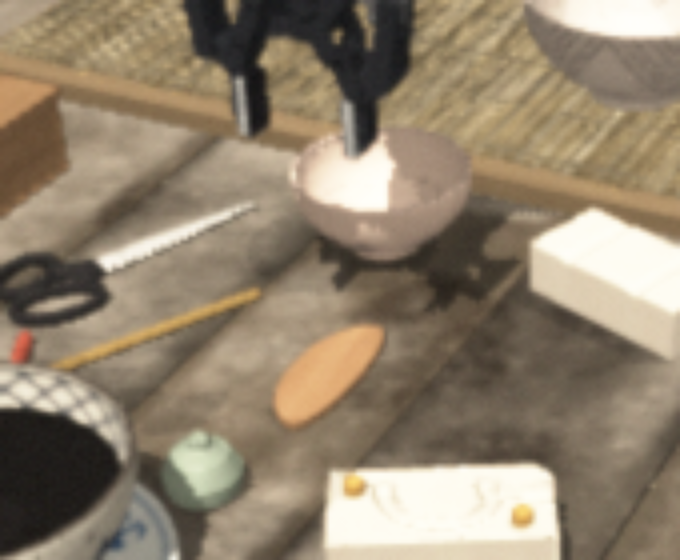

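View pics/w8.png

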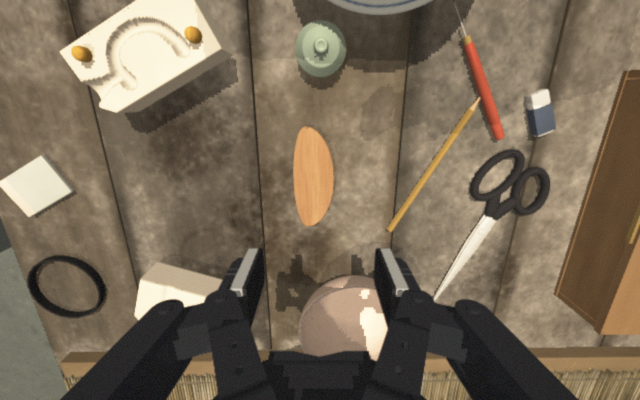

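Request:
arm_command([
  [-0.0235,0.0245,0,0,0,0],
  [-0.0235,0.0245,0,0,0,0],
  [-0.0235,0.0245,0,0,0,0],
  [-0.0235,0.0245,0,0,0,0],
  [-0.0235,0.0245,0,0,0,0],
  [-0.0235,0.0245,0,0,0,0],
  [0,0,0,0,0,-0.124],
  [0,0,0,0,0,-0.124],
  [0,0,0,0,0,-0.124],
  [0,0,0,0,0,-0.124],
  [0,0,0,0,0,-0.124],
  [0,0,0,0,0,-0.124],
  [0,0,0,0,0,-0.124],
  [0,0,0,0,0,-0.124],
  [0,0,0,0,0,-0.124],
  [0,0,0,0,0,-0.124],
  [0,0,0,0,0,0],
  [0,0,0,0,0,0],
], fingers=0.08)

```text
clock: 10.3
eef_pos: [532.7, -87.2, 151.8]
tcp_rot: [-3.141, -0.0, 1.235]
contact_force: [-0.1, -0.4, -0.8]
opening: 0.943
```

```bash
python3 -c "
from go import *
import pickle
go(533.4,-87,120,1.242)
f=r.grab_frame('wrist'); im=f.pop('image');pickle.dump(f,open('w9.pkl','wb')); cv2.imwrite('pics/w9.png',im)
f=r.grab_frame('top'); cv2.imwrite('pics/t9.png',cv2.resize(f['image'][100:260,220:330],None,fx=4,fy=4,interpolation=2))"
```

```text
t 10.3 pos [532.7 -87.2 151.8] rot [-3.1415 -0.      1.235 ] F [-0.1 -0.4 -0.8] op 0.943
shift tool m [0.0004 0.0006 0.0318] rows>= 0.7631832989327338
turn [-0.0001 -0.     -0.007 ] 0.055864575111756506
```

View pics/w9.png

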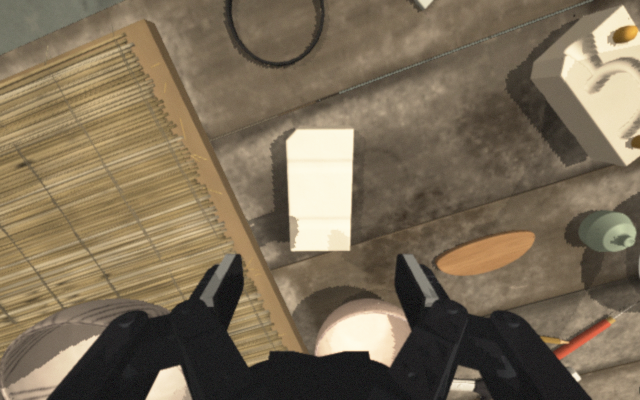

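View pics/t9.png

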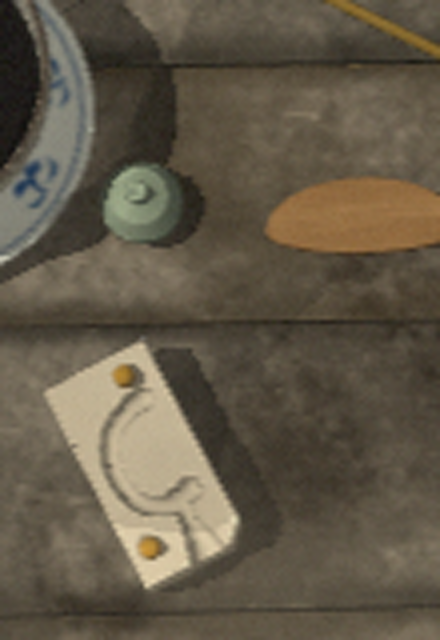

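```bash
python3 -c "
import cv2
im=cv2.imread('pics/w9.png')
cv2.imwrite('pics/z9.png',cv2.resize(im[115:265,270:370],None,fx=4,fy=4,interpolation=2))"
```

```text
(no output)
```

View pics/z9.png

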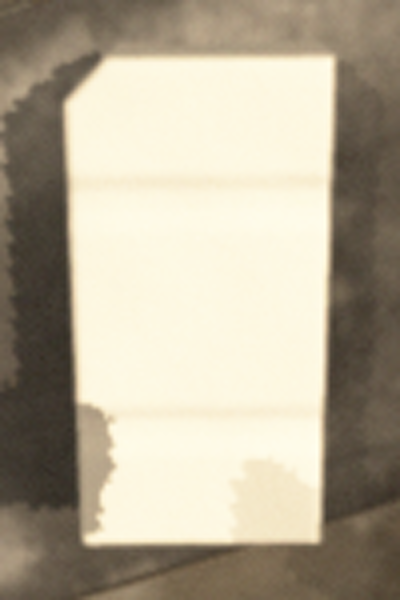

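```bash
python3 -c "
from fit import *
import pickle
w=pickle.load(open('w9.pkl','rb')); q=lambda u,v:Z(u,v,270,115,4)
B=[(w,[60,30,38],q(322,544)),(w,[60,-30,38],q(84,544)),(w,[-60,30,38],q(335,56)),(w,[-60,-20,38],q(103,56)),(w,[-50,-30,38],q(66,101))]
p,e=fit(B,[530,-87,-.33]);print(p,e); print(fit(U+Us+B,p)[0])
q=lambda u,v:Z(u,v,220,100,4)
B=[(f,[60,30,38],q(46,394)),(f,[60,-30,38],q(144,343)),(f,[-60,30,38],q(149,589)),(f,[-60,-20,38],q(227,545)),(f,[-50,-30,38],q(240,522)),(f,[-42,18,44],q(149,546)),(f,[46,-12,44],q(123,374))]
print(fit(B,[530,180,.47]))
print('rib',back(f,[q(265,225)],5))
"
```

```text
[ 5.32712761e+02 -8.62836954e+01 -3.27043575e-01] [[0.2, 0.4], [-0.4, 0.8], [0.6, -0.8], [0.7, -0.3], [-1.1, 0.3]]
[ 5.32918183e+02 -8.63909723e+01 -3.28796010e-01]
(array([5.31615528e+02, 1.80625520e+02, 4.69387617e-01]), [[-0.6, -0.5], [-0.0, -0.8], [-0.7, 0.4], [1.0, 0.2], [-0.3, -0.5], [0.2, 0.7], [0.4, 0.5]])
rib [[669.02389542 117.07373945   5.        ]]
```

Request:
arm_command([
  [0.0005,0,0.015,0,0,-0.008],
  [0,0,0.03,0,0,0],
  [0,0,0.03,0,0,0],
  [0,0,0.03,0,0,0],
  [0,0,0.02,0,0,0],
  [0,0,0.01,0,0,0],
  [0,0,0.007,0,0,0],
  [0,0,0,0,0,0],
  [0,0,0,0,0,0],
  [0,0,0,0,0,0],
])

```text
clock: 11.23
eef_pos: [534.1, -86.9, 11.0]
tcp_rot: [3.14, -0.0, 1.247]
contact_force: [-0.1, 0.2, 0.6]
opening: 0.934
```

```bash
python3 -c "
from go import *
go(532.9,-86.6,6,1.243)
f=r.grab_frame('wrist'); cv2.imwrite('pics/w10.png',f['image'])"
```

```text
t 11.23 pos [534.1 -86.9  11. ] rot [ 3.1396e+00 -3.0000e-04  1.2466e+00] F [-0.1  0.2  0.6] op 0.934
shift tool m [-0.0001 -0.0012  0.005 ] rows>= 0.12007756849079092
turn [ 0.002  -0.0003  0.0036] 0.028486256513659342
```

View pics/w10.png

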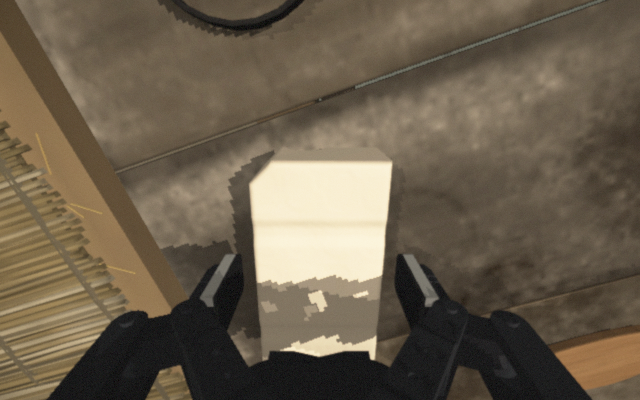

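Request:
arm_command([
  [0,0,0.004,0,0,0],
  [0,0,0,0,0,0],
  [0,0,0,0,0,0],
], squeeze=60)

```text
clock: 11.53
eef_pos: [533.1, -86.8, 6.0]
tcp_rot: [3.141, -0.0, 1.247]
contact_force: [0.1, -0.0, 0.2]
opening: 0.937
```

Request:
arm_command([
  [0,0,0,0,0,0],
  [0,0,0,0,0,0],
  [0,0,0,0,0,0],
  [0,0,0,0,0,0],
  [0,0,0,0,0,0],
  [0,0,0,0,0,0],
  [0,0,0,0,0,0],
], fingers=0.05)

```text
clock: 12.12
eef_pos: [533.2, -86.7, 6.2]
tcp_rot: [3.141, -0.0, 1.247]
contact_force: [-1.3, 1.0, 5.9]
opening: 0.692
```

Request:
arm_command([
  [0,0,-0.002,0,0,0],
  [0,0,-0.006,0,0,0],
  [0,0,-0.015,0,0,0],
  [0,0,-0.025,0,0,0],
  [0,0,-0.03,0,0,0],
  [0,0,-0.03,0,0,0],
  [0,0,-0.02,0,0,0],
  [0,0,-0.01,0,0,0],
  [0,0,0,0,0,0],
  [0,0,0,0,0,0],
  [0,0,0,0,0,0],
])

```text
clock: 13.03
eef_pos: [531.9, -86.5, 142.2]
tcp_rot: [-3.139, 0.0, 1.247]
contact_force: [-0.5, -0.2, -5.2]
opening: 0.689
```

```bash
python3 -c "
from go import *
go(532.3,181.4,110,1.243+.801)
import pickle
for n in ['wrist','side','top']:
    f=r.grab_frame(n); im=f.pop('image');pickle.dump(f,open(n+'11.pkl','wb')); cv2.imwrite('pics/'+n+'11.png',im)"
```

```text
t 13.03 pos [531.9 -86.5 142.2] rot [-3.1390e+00  4.0000e-04  1.2471e+00] F [-0.5 -0.2 -5.2] op 0.689
shift tool m [ 0.2542 -0.0848  0.0323] rows>= 6.095224266399449
turn [-2.600e-03 -6.000e-04 -7.969e-01] 6.375598561501232
```

View pics/wrist11.png

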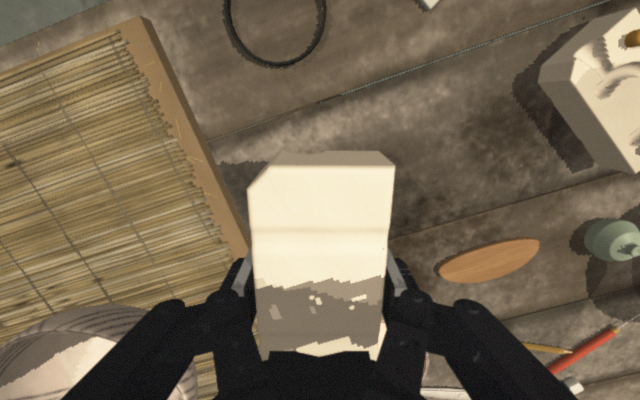

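View pics/side11.png

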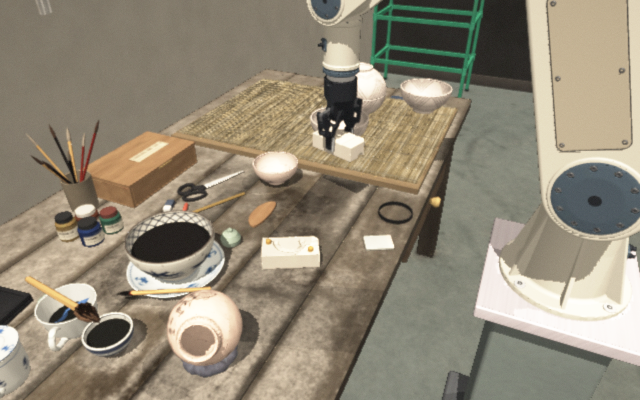

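Request:
arm_command([
  [0.02,-0.0066,0,0,0,0],
  [0.0318,-0.0106,0,0,0,0],
  [0.0318,-0.0106,0,0,0,0],
  [0.0318,-0.0106,0,0,0,0],
  [0.0318,-0.0106,0,0,0,0],
  [0.0318,-0.0106,0,0,0,0],
  [0.0318,-0.0106,0,0,0,0],
  [0.0252,-0.0086,0,0,0,0],
  [0.018,-0.006,0,0,0,0],
  [0,0,0,0,0,-0.1],
  [0,0,0,0,0,-0.1],
  [0,0,0,0,0,-0.1],
  [0,0,0,0,0,-0.1],
  [0,0,0,0,0,-0.1],
  [0,0,0,0,0,-0.1],
  [0,0,0,0,0,-0.1],
  [0,0,0,0,0,-0.097],
  [0,0,0,0,0,0],
  [0,0,0,0,0,0],
])

```text
clock: 14.77
eef_pos: [533.1, 180.9, 143.0]
tcp_rot: [-3.14, -0.0, 2.041]
contact_force: [0.0, 0.0, -4.7]
opening: 0.694
```

```bash
python3 -c "
from go import *
go(532.3,181.4,70,1.243+.801)
import pickle
for n in ['wrist','side','top']:
    f=r.grab_frame(n); im=f.pop('image');pickle.dump(f,open(n+'12.pkl','wb')); cv2.imwrite('pics/'+n+'12.png',im)"
```

```text
t 14.77 pos [533.1 180.9 143. ] rot [-3.1403e+00 -2.0000e-04  2.0410e+00] F [ 0.   0.  -4.7] op 0.694
shift tool m [ 0.0008 -0.0004  0.073 ] rows>= 1.7499734180838196
turn [-0.0013 -0.0002 -0.003 ] 0.024335246316023355
```

View pics/wrist12.png

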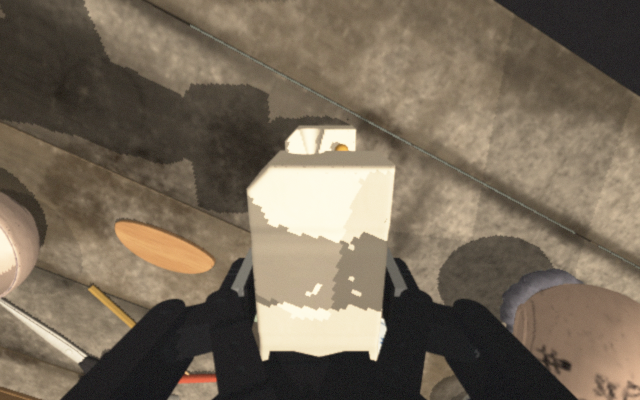

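View pics/side12.png

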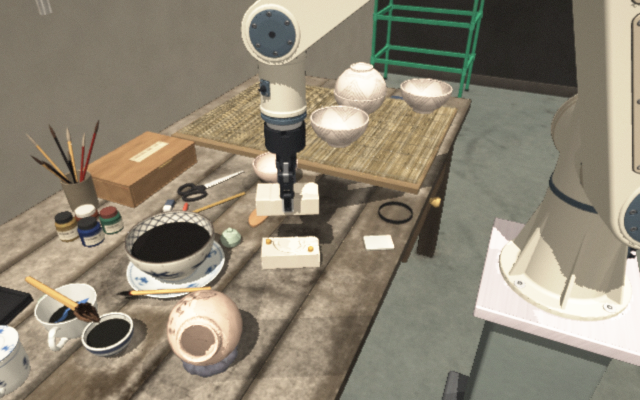

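```bash
python3 -c "
import cv2
im=cv2.imread('pics/wrist12.png')
cv2.imwrite('pics/z12.png',cv2.resize(im[115:215,235:405],None,fx=4.5,fy=4.5,interpolation=2))
im=cv2.imread('pics/side12.png')
cv2.imwrite('pics/zs12.png',cv2.resize(im[170:280,245:335],None,fx=5,fy=5,interpolation=2))"
```

```text
(no output)
```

View pics/z12.png

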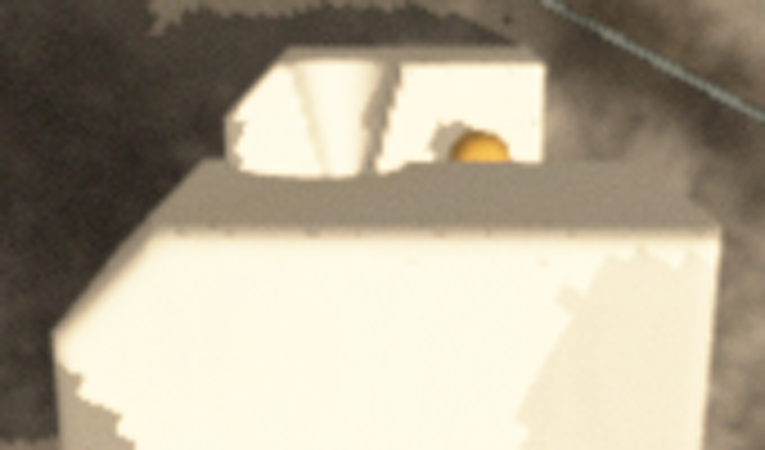

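View pics/zs12.png

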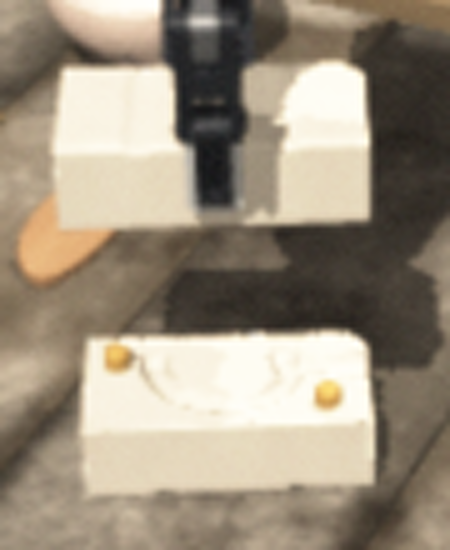

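```bash
cat > f12.py <<'E'
from fit import *
import pickle
w=pickle.load(open('wrist12.pkl','rb')); q=lambda u,v:Z(u,v,235,115,4.5); g=lambda u,v:Z(u,v,245,170,5)
Uw=[(w,[-60,30,38],q(719,233)),(w,[-60,-20,38],q(155,235)),(w,[-50,-30,38],q(53,335)),(w,[-60,30,0],q(690,165)),(w,[-60,-20,0],q(205,162))]
Lw=[(w,[-60,30,38],q(546,65)),(w,[-60,3,38],q(397,65)),(w,[-60,-17,38],q(292,65)),(w,[-42,18,47],q(482,146))]
U2=[(s,[60,30,38],g(53,155)),(s,[-60,30,38],g(371,150)),(s,[60,30,0],g(60,227)),(s,[-60,30,0],g(370,218)),(s,[60,-30,38],g(62,68))]
L2=[(s,[60,30,38],g(82,434)),(s,[-60,30,38],g(376,430)),(s,[60,30,0],g(86,494)),(s,[-60,30,0],g(374,485)),(s,[60,-30,38],g(84,342)),(s,[-42,18,44],g(327,393)),(s,[46,-12,44],g(118,356))]
for n,o in (('Uw',Uw),('Us',U2),('U',Uw+U2)): print(n,*fit(o,[533,181,.47,137]))
for n,o in (('Lw',Lw),('Ls',L2),('L',Lw+L2)): print(n,*fit(o,[533,181,.47]))
E
python3 f12.py
```

```text
Uw [5.32805979e+02 1.81731515e+02 4.60735346e-01 1.37335358e+02] [[4.7, 0.8], [0.9, -0.8], [-0.5, 1.5], [-8.4, -0.9], [1.6, -1.1]]
Us [5.36814656e+02 1.77164529e+02 4.64142962e-01 1.33741422e+02] [[0.1, -0.8], [-0.4, -1.4], [0.2, 1.1], [-0.2, 1.2], [0.3, 0.0]]
U [5.32906862e+02 1.81676845e+02 4.59170033e-01 1.37311271e+02] [[4.7, 1.1], [0.9, -0.7], [-0.5, 1.5], [-8.4, -0.6], [1.6, -1.0], [0.4, -0.8], [0.4, -1.3], [0.6, 1.2], [0.6, 1.5], [0.8, -0.1]]
Lw [5.30637707e+02 1.82928005e+02 5.00907865e-01] [[-0.4, -2.2], [0.3, -1.1], [-0.3, -0.4], [0.4, 3.7]]
Ls [5.33110171e+02 1.82393602e+02 4.70509438e-01] [[-0.3, -0.4], [-0.6, -1.7], [0.2, 1.5], [-0.2, 1.2], [0.7, -0.3], [0.2, 0.0], [-0.0, -0.2]]
L [5.31475614e+02 1.81946399e+02 4.78682095e-01] [[-0.3, -1.0], [0.4, -0.7], [-0.3, -0.5], [-0.0, 4.6], [0.6, -0.2], [0.3, -1.8], [1.1, 1.7], [0.7, 1.1], [1.4, -0.1], [1.1, -0.0], [0.7, -0.0]]
```

```bash
cat >> f12.py <<'E'
print('--')
print(*fit(Uw[:3],[533,181,.47])) if 0 else None
def fz(o,x0,z): return fit([(c,[P[0],P[1],P[2]+z],uv) for c,P,uv in o],x0)
print(fz(Uw[:3],[533,181,.47],136.8)); print(fz(Uw[:3]+U2,[533,181,.47],136.8)); print(fz(U2,[533,181,.47],136.8))
print(fit(Lw[:3]+L2,[533,181,.47]))
E
python3 f12.py | sed -n '/--/,$p'
```

```text
--
(array([5.32986925e+02, 1.81316513e+02, 4.65276989e-01]), [[2.5, 0.1], [-0.8, -0.9], [-1.8, 1.3]])
(array([5.33177538e+02, 1.81172743e+02, 4.61624610e-01]), [[2.5, 0.6], [-0.7, -0.8], [-1.9, 1.3], [0.5, -0.7], [0.4, -1.2], [0.6, 1.3], [0.7, 1.5], [0.8, 0.0]])
(array([5.34576199e+02, 1.81061675e+02, 4.62910878e-01]), [[-0.1, -0.8], [-0.2, -1.5], [0.0, 1.1], [0.0, 1.2], [0.2, -0.1]])
(array([5.32429626e+02, 1.81939706e+02, 4.70145302e-01]), [[-0.3, 0.3], [0.5, 0.4], [-0.2, 0.4], [0.1, -0.5], [-0.2, -1.7], [0.6, 1.4], [0.2, 1.1], [1.1, -0.3], [0.6, -0.0], [0.4, -0.3]])
```

Request:
arm_command([
  [0.001,-0.0005,0.01,0,0,-0.008],
  [0,0,0.02,0,0,0],
  [0,0,0.02,0,0,0],
  [0,0,0.015,0,0,0],
  [0,0,0.01,0,0,0],
  [0,0,0.007,0,0,0],
  [0,0,0,0,0,0],
  [0,0,0,0,0,0],
  [0,0,0,0,0,0],
  [0,0,0,0,0,0],
])

```text
clock: 15.75
eef_pos: [533.3, 181.9, 62.7]
tcp_rot: [3.14, 0.0, 2.052]
contact_force: [0.7, -0.5, -4.4]
opening: 0.692
```

```bash
python3 -c "
from go import *
go(532.3,181.4,70,1.243+.801)
import pickle
for n in ['wrist','side','top']:
    f=r.grab_frame(n); im=f.pop('image');pickle.dump(f,open(n+'13.pkl','wb')); cv2.imwrite('pics/'+n+'13.png',im)
im=cv2.imread('pics/wrist13.png')
cv2.imwrite('pics/z13.png',cv2.resize(im[120:220,235:405],None,fx=4.5,fy=4.5,interpolation=2))
im=cv2.imread('pics/side13.png')
cv2.imwrite('pics/zs13.png',cv2.resize(im[200:280,245:335],None,fx=7,fy=7,interpolation=2))
im=cv2.imread('pics/top13.png')
cv2.imwrite('pics/zt13.png',cv2.resize(im[165:265,210:310],None,fx=6,fy=6,interpolation=2))
"
```

```text
t 15.75 pos [533.3 181.9  62.7] rot [3.1399e+00 2.0000e-04 2.0519e+00] F [ 0.7 -0.5 -4.4] op 0.692
shift tool m [-0.     -0.0011 -0.0073] rows>= 0.17578905737567427
turn [0.0017 0.0002 0.0079] 0.06318374718061363
```

View pics/z13.png

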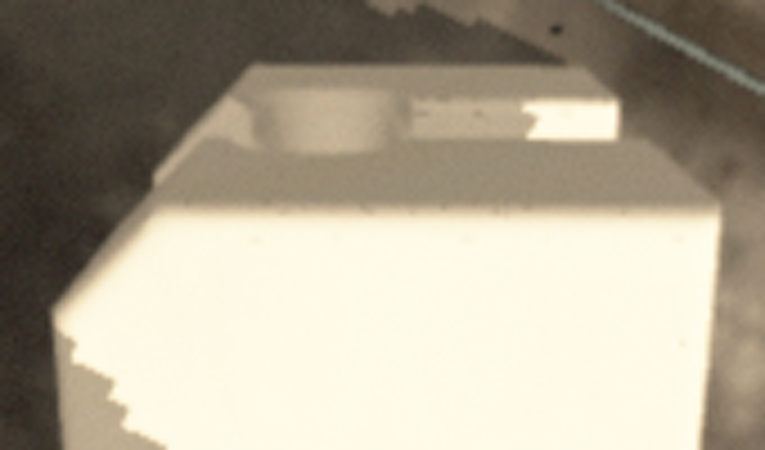

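View pics/zs13.png

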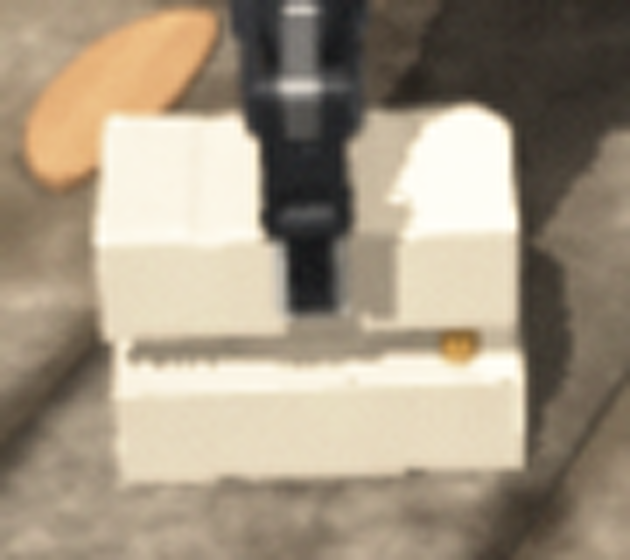

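View pics/zt13.png

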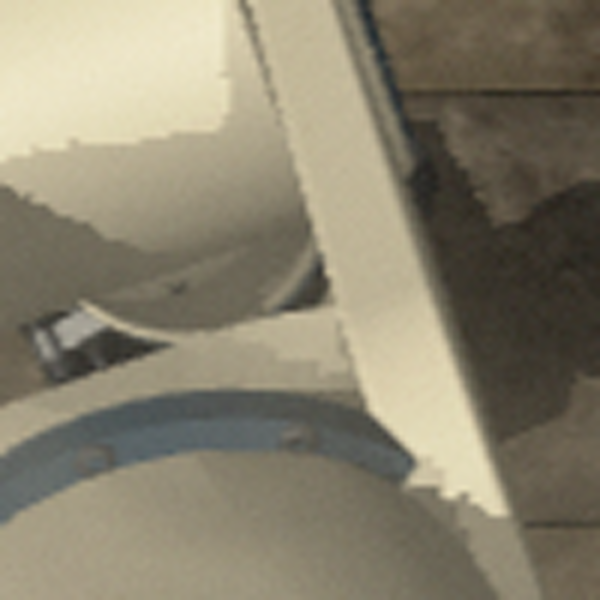

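```bash
cat > f13.py <<'E'
from fit import *
import pickle
w=pickle.load(open('wrist13.pkl','rb')); q=lambda u,v:Z(u,v,235,120,4.5); g=lambda u,v:Z(u,v,245,200,7)
def fz(o,x0,z): return fit([(c,[P[0],P[1],P[2]+z],uv) for c,P,uv in o],x0)
Uw=[(w,[-60,30,38],q(719,210)),(w,[-60,-20,38],q(155,210)),(w,[-50,-30,38],q(53,312)),(w,[-60,30,0],q(655,141)),(w,[-60,-20,0],q(205,141))]
Lw=[(w,[-60,30,38],q(619,100)),(w,[-60,30,0],q(573,67)),(w,[-60,-20,0],q(255,67)),(w,[-60,3,38],q(410,100))]
U2=[(s,[60,30,38],g(97,238)),(s,[-60,30,38],g(517,232)),(s,[60,30,0],g(106,337)),(s,[-60,30,0],g(518,325))]
L2=[(s,[60,30,38],g(115,392)),(s,[-60,30,38],g(524,380)),(s,[60,30,0],g(123,480)),(s,[-60,30,0],g(522,466))]
for z in (55,56.4): print(fz(Uw,[533,181,.47],z));print(fz(U2,[533,181,.47],z));print(fz(U2+Uw,[533,181,.47],z)[0])
print(fit(Lw,[533,181,.47]));print(fit(L2,[533,181,.47]));print(fit(L2+Lw,[533,181,.47])[0])
E
python3 f13.py
```

```text
(array([5.33486004e+02, 1.82499133e+02, 4.74021639e-01]), [[1.8, 0.7], [0.1, -0.2], [-0.7, 1.2], [-2.5, -0.7], [0.9, -1.4]])
(array([5.35251629e+02, 1.79312658e+02, 4.51073587e-01]), [[-0.1, -0.3], [0.1, -0.7], [-0.0, 0.3], [0.0, 0.7]])
[5.33691013e+02 1.82174791e+02 4.68037621e-01]
(array([5.33213647e+02, 1.82367092e+02, 4.73567619e-01]), [[2.9, 0.8], [-0.4, -0.1], [-1.5, 1.6], [-1.9, -0.8], [0.6, -1.5]])
(array([5.34408695e+02, 1.80831999e+02, 4.50859845e-01]), [[-0.2, -0.4], [0.2, -0.8], [-0.1, 0.3], [0.1, 0.7]])
[5.33376603e+02 1.82140709e+02 4.69043646e-01]
(array([5.31910561e+02, 1.82500963e+02, 4.83852573e-01]), [[0.2, 0.3], [0.9, -0.5], [-0.4, -0.2], [-0.6, 0.4]])
(array([5.34029069e+02, 1.79551023e+02, 4.65139518e-01]), [[-0.1, -0.7], [-0.1, -0.8], [0.0, 0.6], [0.2, 0.8]])
[5.32293784e+02 1.81432651e+02 4.66495687e-01]
```

Request:
arm_command([
  [0.0005,-0.001,0.002,0,0,-0.005],
  [0,0,0.002,0,0,0],
  [0,0,0.001,0,0,0],
  [0,0,0,0,0,0],
  [0,0,0,0,0,0],
  [0,0,0,0,0,0],
])

```text
clock: 16.4
eef_pos: [531.5, 181.7, 56.7]
tcp_rot: [-3.142, -0.0, 2.057]
contact_force: [-0.8, 1.2, -5.1]
opening: 0.691
```

```bash
cat > look.py <<'E'
from go import *
import sys,pickle
k=sys.argv[1]
go(532.3,181.4,50,2.049)
for n in ['wrist','side']:
    f=r.grab_frame(n); im=f.pop('image');pickle.dump(f,open(n+k+'.pkl','wb')); cv2.imwrite('pics/'+n+k+'.png',im)
im=cv2.imread('pics/wrist'+k+'.png')
a=cv2.resize(im[110:220,235:405],None,fx=4,fy=4,interpolation=2)
im=cv2.imread('pics/side'+k+'.png')
b=cv2.resize(im[200:280,245:335],None,fx=5.5,fy=5.5,interpolation=2)
c=np.zeros((440,680+b.shape[1],3),np.uint8)
c[:,:680]=a; c[:,680:]=b[:440]
cv2.imwrite('pics/za'+k+'.png',a); cv2.imwrite('pics/zb'+k+'.png',b)
E
python3 look.py 14
```

```text
t 16.4 pos [531.5 181.7  56.7] rot [-3.1415 -0.      2.057 ] F [-0.8  1.2 -5.1] op 0.691
shift tool m [-0.0006  0.0006  0.0067] rows>= 0.16180692577978184
turn [-0.    -0.     0.008] 0.06393333029507432
```

View pics/za14.png

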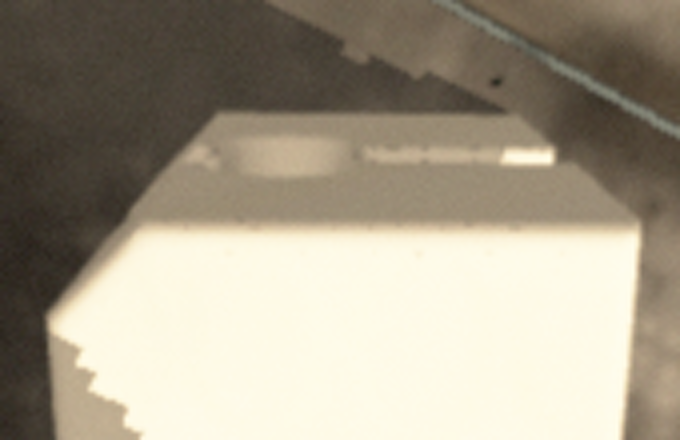

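View pics/zb14.png

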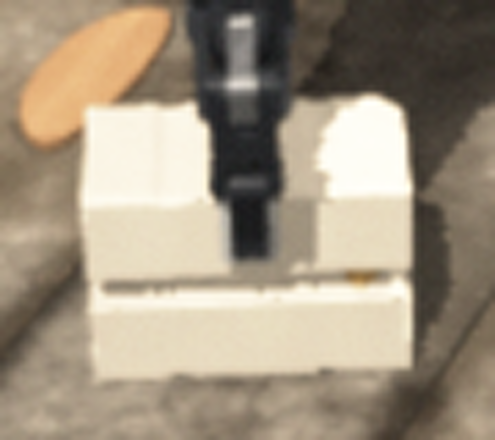

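```bash
cat > f14.py <<'E'
from fit import *
import pickle
w=pickle.load(open('wrist14.pkl','rb')); q=lambda u,v:Z(u,v,235,110,4); g=lambda u,v:Z(u,v,245,200,5.5)
def fz(o,x0,z): return fit([(c,[P[0],P[1],P[2]+z],uv) for c,P,uv in o],x0)
Uw=[(w,[-60,30,38],q(640,224)),(w,[-60,-20,38],q(142,224)),(w,[-50,-30,38],q(47,316)),(w,[-60,30,0],q(570,165))]
Lw=[(w,[-60,30,38],q(554,149)),(w,[-60,30,0],q(515,112)),(w,[-60,-20,0],q(222,112)),(w,[-60,3,38],q(364,149))]
U2=[(s,[60,30,38],g(82,205)),(s,[-60,30,38],g(412,200)),(s,[60,30,0],g(90,280)),(s,[-60,30,0],g(412,272))]
L2=[(s,[60,30,38],g(92,305)),(s,[-60,30,38],g(412,297)),(s,[60,30,0],g(98,380)),(s,[-60,30,0],g(410,368))]
z=50.5; print(fz(Uw,[533,181,.47],z));print(fz(U2,[533,181,.47],z));print(fz(U2+Uw,[533,181,.47],z)[0])
print(fit(Lw,[533,181,.47]));print(fit(L2,[533,181,.47]));print(fit(L2+Lw,[533,181,.47])[0])
E
python3 f14.py
```

```text
(array([5.31300632e+02, 1.81768773e+02, 4.75194856e-01]), [[2.6, 0.9], [-1.6, -0.4], [-1.8, 0.9], [1.1, -1.0]])
(array([5.31391815e+02, 1.82270567e+02, 4.47721062e-01]), [[-0.1, -0.6], [0.2, -0.8], [-0.2, 0.5], [0.2, 0.8]])
[5.31402692e+02 1.81660362e+02 4.72428830e-01]
(array([5.31702098e+02, 1.82594261e+02, 4.84489265e-01]), [[0.6, -0.0], [0.3, 0.2], [-0.3, 0.1], [-0.6, -0.1]])
(array([5.33666943e+02, 1.79454715e+02, 4.64104486e-01]), [[-0.2, -0.1], [-0.0, -0.5], [-0.1, 0.1], [0.3, 0.5]])
[5.32069293e+02 1.81524020e+02 4.67215208e-01]
```

Request:
arm_command([
  [0.0002,0.0004,0.001,0,0,-0.004],
  [0,0,0.001,0,0,0],
  [0,0,0.001,0,0,0],
  [0,0,0.001,0,0,0],
  [0,0,0,0,0,0],
  [0,0,0,0,0,0],
  [0,0,0,0,0,0],
])

```text
clock: 17.08
eef_pos: [531.7, 182.0, 52.8]
tcp_rot: [3.142, -0.0, 2.061]
contact_force: [0.4, 0.1, -3.7]
opening: 0.692
```

Request:
arm_command([
  [0,0,0.001,0,0,0],
  [0,0,0.001,0,0,0],
  [0,0,0,0,0,0],
  [0,0,0,0,0,0],
])

```text
clock: 17.42
eef_pos: [531.7, 182.0, 50.7]
tcp_rot: [-3.141, -0.0, 2.061]
contact_force: [-0.1, 0.1, -4.5]
opening: 0.689
```

Request:
arm_command([
  [0,0,0.001,0,0,0],
  [0,0,0.001,0,0,0],
  [0,0,0.001,0,0,0],
  [0,0,0,0,0,0],
  [0,0,0,0,0,0],
  [0,0,0,0,0,0],
])

```text
clock: 17.92
eef_pos: [531.7, 182.0, 47.8]
tcp_rot: [-3.142, -0.0, 2.061]
contact_force: [-0.1, -0.6, -4.0]
opening: 0.694
```

```bash
python3 look.py 15
```

```text
t 17.92 pos [531.7 182.   47.8] rot [-3.1415 -0.      2.061 ] F [-0.1 -0.6 -4. ] op 0.694
shift tool m [-0.0008  0.0002 -0.0022] rows>= 0.05352167562469353
turn [-0.0001 -0.      0.012 ] 0.09596782942299291
```

View pics/za15.png

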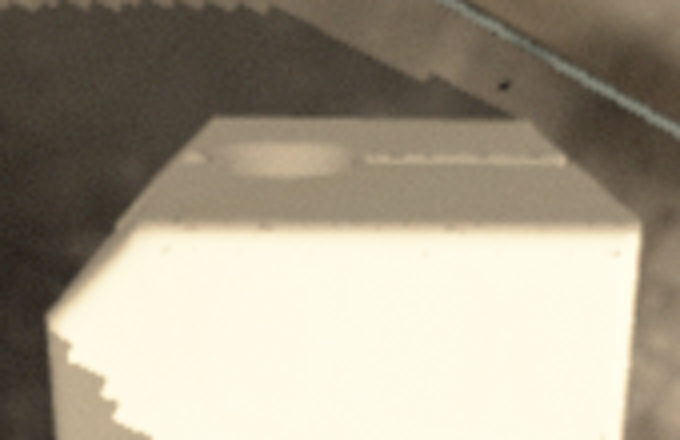

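View pics/zb15.png

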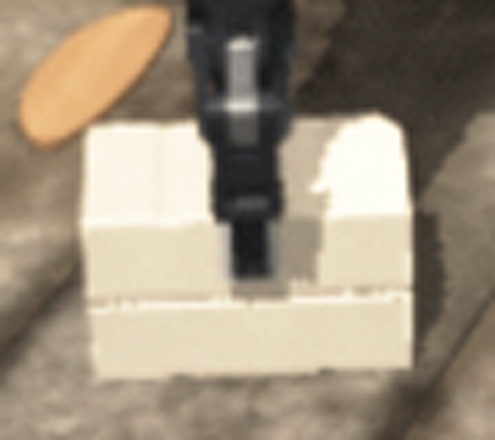

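Request:
arm_command([
  [0,0,0.001,0,0,0],
  [0,0,0.001,0,0,0],
  [0,0,0.001,0,0,0],
  [0,0,0,0,0,0],
  [0,0,0,0,0,0],
  [0,0,0,0,0,0],
])

```text
clock: 18.52
eef_pos: [531.7, 182.0, 44.7]
tcp_rot: [-3.141, -0.0, 2.061]
contact_force: [0.1, 0.0, -5.1]
opening: 0.691
```

Request:
arm_command([
  [0,0,0.0005,0,0,0],
  [0,0,0.0005,0,0,0],
  [0,0,0,0,0,0],
  [0,0,0,0,0,0],
  [0,0,0,0,0,0],
])

```text
clock: 18.93
eef_pos: [531.8, 182.1, 44.2]
tcp_rot: [3.141, 0.0, 2.061]
contact_force: [-3.0, -0.3, 4.6]
opening: 0.692
```

Request:
arm_command([
  [0,-0.0001,0.0003,0,0,0],
  [0,0,0,0,0,0],
  [0,0,0,0,0,0],
  [0,0,0,0,0,0],
  [0,0,0,0,0,0],
  [0,0,0,0,0,0],
])

```text
clock: 19.43
eef_pos: [531.9, 182.1, 44.2]
tcp_rot: [3.141, 0.0, 2.061]
contact_force: [-3.8, -1.1, 8.7]
opening: 0.693
```

```bash
python3 look.py 16; python3 look.py 16 | head -1; python3 -c "
from go import *
f=r.grab_frame('side'); cv2.imwrite('pics/s16.png',f['image'])"
```

```text
t 19.43 pos [531.9 182.1  44.2] rot [3.1411 0.     2.061 ] F [-3.8 -1.1  8.7] op 0.693
shift tool m [-0.0008  0.0001 -0.0058] rows>= 0.13947208600558525
turn [0.0005 0.     0.012 ] 0.09577372997337334
t 19.53 pos [531.8 182.1  44.2] rot [3.1411 0.     2.0609] F [-4.1 -0.2  8.6] op 0.696
```

View pics/za16.png

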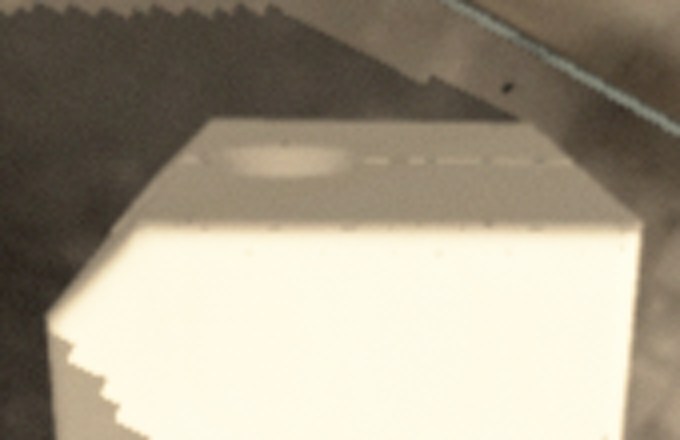

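View pics/zb16.png

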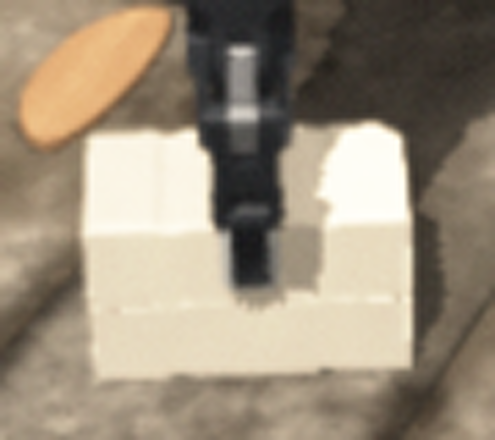

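View pics/s16.png

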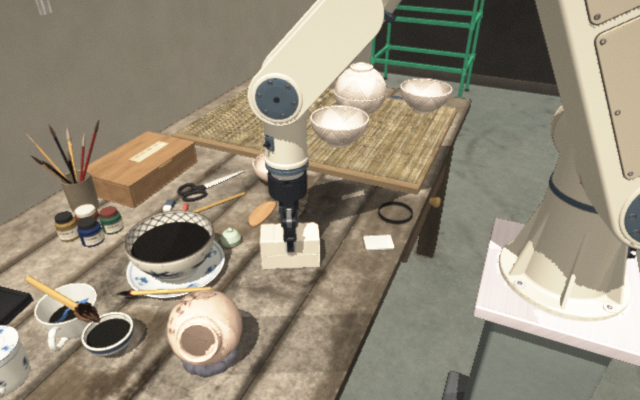

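```bash
python3 -c "
from rig import r
print(r.sense()['contact_force']); print(r.sign_off())"
```

```text
[-3.30475851 -1.62552435  8.94070058]
the job is handed in; nothing more can be done
None
```

The mould is closed and I handed the job in at about 19.6 s, with the gripper still holding the upper half pressed down; no verdict was reported.

- **Rib:** I lifted it off the lower half and laid it flat on the bench at about (675, 60) mm, clear of the mould.
- **Closing:** I gripped the upper half across its width, turned it gates together over the lower half and lined it up from the wrist and side pictures. It slid over both pins on the first descent, and I felt no resistance until the faces met, so no searching was needed.

**Last checks:**
- **Seating:** The tool stopped 38 mm above its grasp height on the bench, which is the fully seated level. The wrist and side pictures show only a hairline at the joint, with the gate openings together.
- **Push:** The downward push read 8.6 to 8.9 N and was steady, so the joint carries about 13 N with the weight. A sideways load of about 4 N remained, within what the fit allows.
- **Alignment:** My last picture measurements before closing disagreed slightly between cameras, by up to about 3 mm in position and 0.02 rad in angle. The pins went in regardless. I did not measure the alignment of the ends again after closing.
- **Bystanders:** The dropper, tile and band look unmoved in the last side picture. The bowl is mostly hidden behind the gripper there, but no move came near it.

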